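Sweep the loose small parts into the tray

ROBOT

A 6-joint arm with a two-finger parallel gripper is mounted at the origin on a cart in front of the work surface, level with it; the furniture and walls round the work are solid. World frame = base frame: x ahead of the robot, y to its left, z up, the work surface at z = 0. Lengths are in m, angles in rad, forces in N, time in s.
With the tool pointing down it reaches from about 0.425 to 1.125 m from the base axis. Payload 14.9 kg.
Tool frame: the origin (TCP) lies midway between the tips of the shut fingers; the grasp point (between the pads) lies 19 mm behind it; z points along the fingers, y is the line along which they close (so a half turn about z gives the same grasp; the last joint's range is limited). The gripper opens to 91 mm and grips with 3 to 60 N. Pads are 32 mm wide; open, the fingers measure 118 mm over their backs; the gripper's body (76 mm by 178 mm) begins 60 mm behind the grasp point.
Start: joints at [1.15, 0.379, 1.734, -0, 1.028, -0.033], TCP at [0.265, 0.648, 0.214] pointing down, gripper open.
Joint ranges: [-2.77, 2.77], [-0.74, 2.19], [0, 2.66], [-1.06, 4.2], [0.31, 2.87], [-3.08, 3.08]. Speed limits (rad/s): [1.89, 1.89, 2.39, 3.14, 3.14, 3.14].

INTERFACE

Orientations are given as a unit quaternion [x, y, z, w].
In Python, from station import arm gives the robot as it stands.
- The arm moves only by the shell command python3 -m creep 'ROWS'. ROWS is a JSON object of lists of equal length, an entry for each row: "gripper": the closure, from -1 (fully open) to 1 (shut), so that 0 is half open; "dp": the shift along the world's x, y, z in mm, a list of three; "twist": the turn about the world's z in degrees. In form: {"gripper": [gripper, ...], "dp": [[tx, ty, tz], ...], "twist": [twist, ...]}. A call has 1 to 12 rows; each row is the pose to reach, as a shift and turn from the pose commanded when the call began; what a row does not reach only later rows make up. A row lasts 1/10 s, in which the tool goes at most 50 mm and 8.59 degrees, less where a joint would pass 70% of its speed; a pose out of reach is approached as far as the arm can. A call with a gripper value outside its range is refused whole. The fingers move at their own pace and stop on an object; the grip force is fixed at half the most. Time passes only in rows, so rows that repeat a pose let the fingers close. It gives the time, the measured TCP pose, the force, the opening and the grip force at its end, in the units of the state.
- arm.get_obs(): the state, without advancing time (a new reading comes with each control period).
- arm.get_image(name): name is "scene" or "side" or "wrist"; returns a dict with "color" (420x560x3 uint8, red, green, blue), "fovy" (degrees; the focal length in pixels is half the picture's height over the tangent of half this angle, whatever the lens; pixels are square), "cx", "cy" (the principal point, pixels), "pose" (4x4, takes a point from camera to world coordinates). Camera axes: x right, y up, looking along -z (the intrinsics and any distortion apply to the point x, -y, -z); pixel columns grow to the right and rows downward; lengths in m; the calibration is good to about 2 mm. A picture is of the moment at which its call begins. There is no depth.
- arm.job_done(): hands the job in; it is judged then, once.
Trained networks look in the newest picture that a camera, given by its name, has taken for a name from the list of things; names that differ only in an ending like _2 or _b are one class to them, and where a whole thing is asked for, a point or a joint stands for the part that bears it (a point fixed in the world has none). Each returns a list of dicts, best first, with "conf" (0 to 1); they miss things now and then, are a little off and sometimes report something else, mostly with a low value. They report only what shows in the picture. A call takes as long as a camera call.
- arm.outline_of(camera, target): "pixels" (420x560 bool, what is visible of it).
- arm.landmark_of(camera, target): "point" ([x, y, z] in m, in the coordinates of the camera as it stood for that picture, good to about 4 mm: a listed point, or the origin of a listed thing).
The state is a dict: "time_s": time; "joint_pos": joint angles; "qvel": joint speeds; "effort": joint torques, N m; "tcp_pos": TCP position; "orientation": TCP orientation; "ft_force": force on the tool from outside, world axes, zero at the start; "ft_torque": the same for the moment, N m; "finger_gap": finger opening in m; "finger_force": force on a finger pad.
Only numpy, scipy, OpenCV 4.12 (cv2) and the standard library are available. Lean on these libraries where they do the work, as an engineer would, in place of code of your own. Each camera call takes 0.05 s, during which the arm holds its last target. There are 200 camera calls.

TASK

Clear the cabinet top: with closed fingers, sweep the brass nut, the ball bearing and the bronze bush across the surface through the open front of the blue tray, until each lies flat and wholly inside it. Only push them along at a steady pace: do not pinch, lift, tip or flick them. Leave the bolt, valve spring, hexagon sleeve and piston pin that stand around standing where they are.

Things in the scene. Friction and masses are not known exactly. Their poses are not given: they have to be found in the camera images.
- tray: Low blue sheet-steel tray with a light grey floor, fixed to the cabinet top, open at the front, which faces the robot (turned up to 17 degrees). Inside 260 mm wide, 130 mm deep; side and back walls 4 mm thick, 29 mm high. Floor level with the cabinet top, no step. Origin on the surface, mid front edge; x points into the tray (inside 0 to 130 mm), y along the front edge (inside -130 to 130 mm), z up.
- nut: Brass hex nut, 24 mm across flats, 28 mm across corners, 12 mm high. It lies flat on the cabinet top, loose; origin at the centre of its underside, z up along its axis. 
- ball_bearing: Dark steel ball bearing, a ring of 52 mm outer diameter, 15 mm high. It lies flat on the cabinet top, loose; origin at the centre of its underside, z up along its axis. 
- bush: Bronze bush, a short plain tube of 30 mm outer diameter, 22 mm high. It lies flat on the cabinet top, loose; origin at the centre of its underside, z up along its axis. 
- bolt: Rusty orange-brown hex bolt standing on its head, head 27 mm across corners, 59 mm high. Loose bystander, to be left standing where it is; origin at the centre of its underside, z up along its axis. 
- spring: Dark valve spring standing on end, 31 mm diameter, 45 mm high. Loose bystander, to be left standing where it is; origin at the centre of its underside, z up along its axis. 
- sleeve: Grey steel hexagon sleeve standing on end, 30 x 35 mm across, 42 mm high. Loose bystander, to be left standing where it is; origin at the centre of its underside, z up along its axis. 
- pin: Pale steel piston pin (plain tube) standing on end, 26 mm diameter, 60 mm high. Loose bystander, to be left standing where it is; origin at the centre of its underside, z up along its axis. 

How it is judged:
By the outcome, as a careful person would: the job done as asked, in the order asked, and still so for the second after the job is handed in, with the robot touching nothing.
It also fails if it takes over 72 s, if anything falls off the work surface, if the arm or the gripper's body presses on something with over 40 N, if the wrist force passes 120 N, or if a joint passes its speed limit or range.

## Working session

There is one attempt and no reset: what is moved stays moved. The work goes in short steps, Python scripts to look and compute and a shell command to move; the robot and the scene stay as the last step left them, time stands still between calls to the robot, and variables do not carry over. Pictures are saved under pics/ and viewed, at most 10 in all, crops included, and the job is handed in when it is done.

```bash
mkdir -p pics
cat > h.py <<'E'
from station import arm
import numpy as np, cv2
def look(cams=("scene","side"),names=("tray","nut","ball_bearing","bush","bolt","spring","sleeve","pin"),save=None):
    for c in cams:
        im=arm.get_image(c)
        if save: cv2.imwrite(f"pics/{save}_{c}.png",im["color"][:,:,::-1])
        P=np.array(im["pose"])
        for n in names:
            for d in arm.landmark_of(c,n)[:2]:
                w=P@np.r_[d["point"],1]
                print(c,n,round(d["conf"],2),(w[:3]*1000).round(0))
E
python3 - <<'E'
from h import *
look(save="a")
o=arm.get_obs();print(o["time_s"],o["tcp_pos"],o["orientation"])
E
```

```text
scene tray 0.92 [585. -63.   1.]
scene nut 0.65 [ 493. -148.    1.]
scene bush 0.68 [494. 156.  -2.]
scene bush 0.42 [ 532. -286.   -3.]
scene bolt 0.43 [ 534. -286.   -4.]
scene spring 0.59 [417. -67.  -5.]
scene sleeve 0.87 [491. 292.  -4.]
scene pin 0.88 [402.  75.  -6.]
side tray 0.8 [584. -72.  -2.]
side nut 0.48 [ 491. -152.   -2.]
side ball_bearing 0.77 [489.  -7.  -1.]
side ball_bearing 0.2 [414. -68.   1.]
side bush 0.74 [412. -67.  -3.]
side bush 0.62 [489. 154.  -4.]
side spring 0.79 [416. -67.   0.]
side sleeve 0.58 [493. 291.   2.]
side pin 0.8 [395.  74.  -5.]
0.9 [0.26470812 0.64802245 0.21392087] [ 1.92676625e-01  9.81262309e-01 -1.13980288e-05 -2.87714999e-06]
```

View pics/a_scene.png

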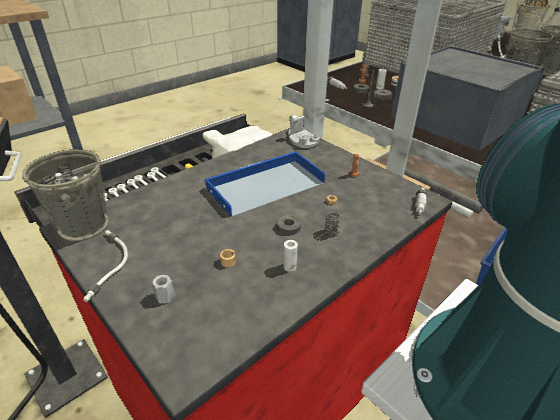

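View pics/a_side.png

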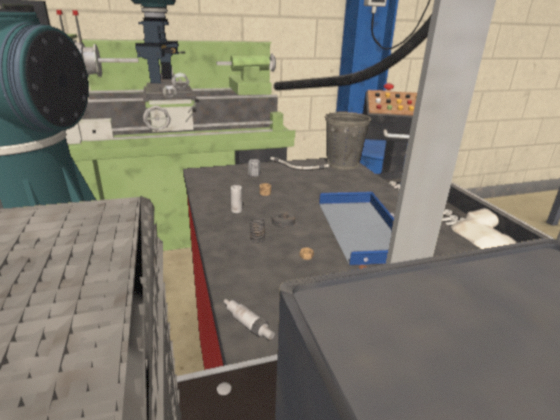

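```bash
cat >> h.py <<'E'
def ground(im,uv,z=0):
    P=np.array(im["pose"]); f=210/np.tan(np.radians(im["fovy"])/2)
    d=P[:3,:3]@np.array([(uv[0]-im["cx"])/f,-(uv[1]-im["cy"])/f,-1]); o=P[:3,3]
    return ((o+d*(z-o[2])/d[2])*1000)[:2].round(0)
def proj(im,p):
    P=np.array(im["pose"]); f=210/np.tan(np.radians(im["fovy"])/2)
    q=P[:3,:3].T@(np.array(p)/1000-P[:3,3]); return (im["cx"]-f*q[0]/q[2], im["cy"]+f*q[1]/q[2])
E
python3 - <<'E'
from h import *
for c in("scene","side"):
    im=arm.get_image(c); print({k:v for k,v in im.items() if k!="color"})
    for n,z in(("nut",.006),("ball_bearing",.0075),("bush",.011)):
        for d in arm.outline_of(c,n)[:2]:
            ys,xs=np.nonzero(d["pixels"]); print(c,n,d["conf"],xs.mean(),ys.mean(),ground(im,(xs.mean(),ys.mean()),z))
E
```

```text
{'fovy': 54.883412922266885, 'cx': 287.7481260548088, 'cy': 213.62252303413942, 'pose': array([[-0.68555952,  0.45373391, -0.5693274 , -0.00305648],
       [-0.72774818, -0.40588181,  0.55284948,  0.47426195],
       [ 0.01976692,  0.7933382 ,  0.60846016,  0.5641074 ],
       [ 0.        ,  0.        ,  0.        ,  1.        ]])}
scene ball_bearing 0.82 288.4710743801653 225.02479338842974 [487.  -5.]
scene ball_bearing 0.65 263.4313860252005 181.90240549828178 [654. -76.]
scene bush 0.52 227.44578313253012 257.6787148594378 [490. 157.]
{'fovy': 57.25882260967006, 'cx': 278.64213625091946, 'cy': 207.07109808192473, 'pose': array([[ 0.95691449,  0.10477586, -0.27080746,  0.24758334],
       [-0.28909285,  0.43114173, -0.85471757, -0.73315511],
       [ 0.02720263,  0.89618013,  0.44285572,  0.41270144],
       [ 0.        ,  0.        ,  0.        ,  1.        ]])}
side nut 0.24 256.7437185929648 226.11557788944722 [423. -26.]
side ball_bearing 0.85 283.0292207792208 219.29545454545453 [487. -12.]
```

The scene picture shows the tray at about (265,183) and its open front facing the robot. The nut is at (331,200), the bearing at (288,226), the bush at (228,258), the spring at (331,226), the pin at (290,255), the bolt at (355,166) and the sleeve at (163,290). The network positions agree with these. Next I need the tray yaw.

Run:
```python
from h import *
im=arm.get_image("scene"); c=im["color"][:,:,::-1].copy()
cv2.imwrite("pics/crop.png",cv2.resize(c[140:230,195:345],None,fx=5,fy=5,interpolation=cv2.INTER_CUBIC))
P=np.array(im["pose"])
for yaw in range(-17,18,1):
    pass
d=arm.outline_of("scene","tray")[0]["pixels"].astype(np.uint8)
# fit tray pose to outline by silhouette IoU
from scipy.optimize import minimize
def sil(p):
    x,y,a=p; a=np.radians(a); m=np.zeros((420,560),np.uint8)
    def W(u,v,z): return proj(im,(x+u*np.cos(a)-v*np.sin(a),y+u*np.sin(a)+v*np.cos(a),z))
    bx=[(0,134,-134,-130),(0,134,130,134),(130,134,-134,134)]
    for u0,u1,v0,v1 in bx:
        pts=np.array([W(u,v,z) for u in(u0,u1) for v in(v0,v1) for z in(0,29)])
        cv2.fillConvexPoly(m,np.round(cv2.convexHull(pts.astype(np.float32))*16).astype(np.int32),1,shift=4)
    pts=np.array([W(u,v,0) for u,v in((0,-130),(0,130),(130,130),(130,-130))])
    cv2.fillConvexPoly(m,np.round(pts*16).astype(np.int32),1,shift=4)
    return m
f=lambda p:-(sil(p)&d).sum()/(sil(p)|d).sum()
best=min((minimize(f,(585,-67,a),method="Nelder-Mead",options=dict(initial_simplex=[(585,-67,a),(595,-67,a),(585,-57,a),(585,-67,a+4)])) for a in(-12,-6,0,6,12)),key=lambda r:r.fun)
print(best.x,best.fun)
```

```text
[879.44444444  89.66666667 -27.55555556] 0.0<stdin>:20: RuntimeWarning: overflow encountered in scalar negative
```

View pics/crop.png

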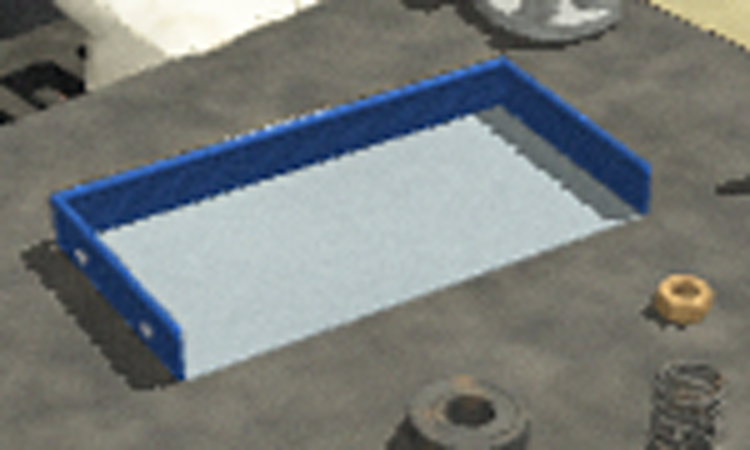

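The crop shows the tray's floor corners at full-picture pixels (232,216) and (323,183) in front, and (216,186) and (290,163) at the back.

Run:
```python
from h import *
im=arm.get_image("scene")
a,b,c,d=[ground(im,p) for p in((232.2,216),(323,182.9),(290,162.7),(216,186.4))]
print(a,b,c,d); v=a-b; print(np.linalg.norm(v),(a+b)/2,"yaw",np.degrees(np.arctan2(-v[0],v[1])))
v=d-c;print(np.linalg.norm(v),"yaw",np.degrees(np.arctan2(-v[0],v[1])))
```

```text
[602.  62.] [ 559. -194.] [ 688. -200.] [726.  19.]
259.5862091868518 [580.5 -66. ] yaw -9.534894404190942
222.27235545609355 yaw -9.843723390694366
```

```bash
python3 -m creep '{"gripper":[1,1,1,1,1,1,1,1,1,1,1,1],"dp":[[15,-50,0],[30,-100,0],[45,-150,0],[60,-200,0],[75,-250,0],[90,-300,0],[105,-350,0],[120,-400,0],[130,-450,0],[135,-500,0],[135,-550,0],[135,-600,0]],"twist":[-6,-12,-18,-24,-30,-36,-42,-48,-54,-60,-64,-68]}'
```

```text
time_s: 2.65
tcp_pos: [0.3995, 0.0648, 0.2143]
orientation: [0.709, 0.705, 0.0, 0.0]
ft_force: [0.4, -0.0, -0.3]
finger_gap: 0.0003
finger_force: 0.0
```

```bash
python3 -m creep '{"gripper":[1,1,1,1,1,1,1,1],"dp":[[10,-45,0],[20,-90,0],[30,-135,-20],[40,-180,-60],[40,-198,-100],[40,-198,-110],[40,-198,-110],[40,-198,-110]],"twist":[0,0,0,0,0,0,0,0]}'
python3 - <<'E'
from h import *
look(("wrist",),("tray","nut","ball_bearing","spring","bolt"),save="w1")
look(("side",),("nut","ball_bearing","bush"))
o=arm.get_obs();print(o["tcp_pos"])
E
```

```text
time_s: 3.45
tcp_pos: [0.4398, -0.1313, 0.1045]
orientation: [0.708, 0.706, 0.0, 0.0]
ft_force: [0.5, -0.5, 0.2]
finger_gap: 0.0005
finger_force: 0.0
wrist tray 0.92 [580. -68.   2.]
wrist nut 0.61 [ 490. -150.    2.]
wrist ball_bearing 0.56 [492.  -6.  -4.]
wrist spring 0.76 [410. -64.  -6.]
side nut 0.65 [ 493. -148.    2.]
side ball_bearing 0.7 [489.  -7.  -2.]
side ball_bearing 0.63 [489. 156.  -4.]
side bush 0.66 [489. 157.  -5.]
[ 0.43967612 -0.13132065  0.10418857]
```

View pics/w1_wrist.png

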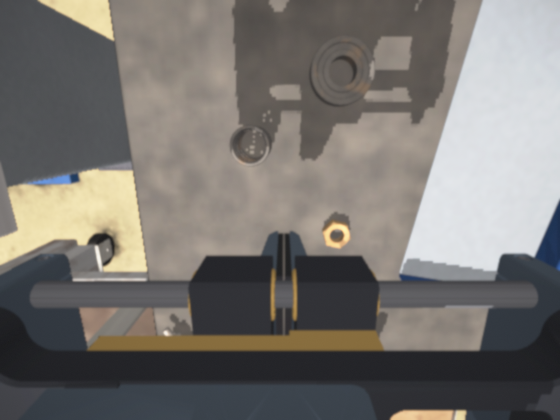

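The wrist view shows the nut at (337,235), just ahead of the closed fingertips at (284,240). The bearing is at (343,72) and the spring at (250,146). I'll lower behind the nut.

```bash
python3 -m creep '{"gripper":[1,1,1,1,1,1,1],"dp":[[0,-19,-20],[0,-19,-50],[0,-19,-75],[0,-19,-90],[0,-19,-97],[0,-19,-99],[0,-19,-99]],"twist":[0,0,0,0,0,0,0]}'
python3 -m creep '{"gripper":[1,1,1,1,1,1,1,1,1,1,1,1],"dp":[[6,0,0],[12,0,0],[18,0,0],[24,0,0],[30,0,0],[36,0,0],[42,0,0],[48,0,0],[54,0,0],[60,0,0],[66,0,0],[72,0,0]],"twist":[0,0,0,0,0,0,0,0,0,0,0,0]}'
python3 - <<'E'
from h import *
look(("wrist","side"),("nut","ball_bearing"),save="w2")
E
```

```text
time_s: 4.65
tcp_pos: [0.4398, -0.1505, 0.0053]
orientation: [0.708, 0.706, 0.0, 0.0]
ft_force: [-0.1, 0.3, -0.1]
finger_gap: 0.0005
finger_force: 0.0
time_s: 5.85
tcp_pos: [0.512, -0.1504, 0.0049]
orientation: [0.708, 0.706, -0.0, -0.0]
ft_force: [-0.4, 0.3, 1.1]
finger_gap: 0.0003
finger_force: 0.1
side nut 0.63 [ 533. -156.    2.]
side nut 0.62 [581. -70.  -5.]
side ball_bearing 0.55 [488.  -5.  -3.]
```

View pics/w2_wrist.png

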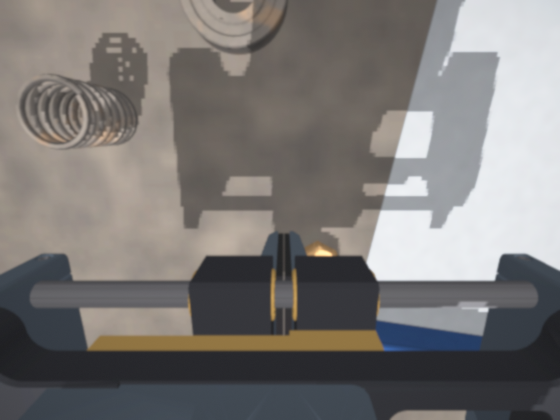

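The wrist view shows the nut at (322,253), touching the fingers' front face and moving along with them. I'll keep going into the tray.

```bash
python3 -m creep '{"gripper":[1,1,1,1,1,1,1,1,1,1,1,1],"dp":[[6,0,0],[12,0,0],[18,0,0],[24,0,0],[30,0,0],[36,0,0],[42,0,0],[48,0,0],[54,0,0],[60,0,0],[66,0,0],[72,0,0]],"twist":[0,0,0,0,0,0,0,0,0,0,0,0]}'
python3 - <<'E'
from h import *
look(("wrist","scene","side"),("nut",))
E
```

```text
time_s: 7.35
tcp_pos: [0.584, -0.1504, 0.0049]
orientation: [0.708, 0.706, 0.0, 0.0]
ft_force: [-0.9, 0.4, 0.6]
finger_gap: 0.0008
finger_force: 0.2
wrist nut 0.85 [ 608. -154.    1.]
side nut 0.6 [ 602. -154.   -0.]
```

```bash
python3 -m creep '{"gripper":[1,1,1,1,1,1,1,1,1,1,1,1],"dp":[[6,0,0],[12,0,0],[18,0,0],[24,0,0],[29,0,0],[32,0,0],[34,0,0],[34,0,0],[24,0,0],[9,0,10],[4,0,50],[4,0,85]],"twist":[0,0,0,0,0,0,0,0,0,0,0,0]}'
python3 -m creep '{"gripper":[1,1,1,1,1,1,1,1,1,1,1,1],"dp":[[-20,30,10],[-45,60,20],[-75,90,20],[-105,120,20],[-135,150,20],[-155,162,20],[-155,162,-15],[-155,162,-50],[-155,162,-75],[-155,162,-84],[-155,162,-84],[-155,162,-84]],"twist":[0,-4,-8,-12,-16,-20,-20,-20,-20,-20,-20,-20]}'
python3 - <<'E'
from h import *
look(("scene","side","wrist"),("nut","ball_bearing","pin","spring"))
E
```

```text
time_s: 8.85
tcp_pos: [0.5853, -0.1502, 0.0903]
orientation: [0.709, 0.706, -0.001, -0.001]
ft_force: [1.7, -0.2, 0.1]
finger_gap: -0.0003
finger_force: 0.0
time_s: 10.05
tcp_pos: [0.4328, 0.0115, 0.0067]
orientation: [0.82, 0.572, 0.0, 0.0]
ft_force: [-0.2, -0.7, 0.1]
finger_gap: 0.0005
finger_force: 0.0
scene nut 0.4 [496. 293.  -3.]
scene ball_bearing 0.66 [491.  -6.  -4.]
scene pin 0.61 [401.  75.  -5.]
scene pin 0.32 [490. 156.  -5.]
side nut 0.53 [ 638. -156.    2.]
side ball_bearing 0.79 [486.  -6.  -1.]
side pin 0.51 [396.  77.  -4.]
side spring 0.72 [414. -69.   1.]
wrist ball_bearing 0.94 [488. -10.  -0.]
wrist pin 0.71 [394.  74.  -1.]
```

```bash
python3 -m creep '{"gripper":[1,1,1,1,1,1,1,1,1,1,1,1],"dp":[[6,-2,-1],[12,-4,-2],[18,-6,-2],[24,-8,-2],[30,-10.5,-2],[36,-12.5,-2],[42,-15,-2],[48,-17,-2],[54,-19,-2],[60,-21,-2],[66,-23,-2],[72,-25,-2]],"twist":[0,0,0,0,0,0,0,0,0,0,0,0]}'
python3 - <<'E'
from h import *
look(("side","wrist"),("ball_bearing",))
E
```

```text
time_s: 12.0
tcp_pos: [0.505, -0.0135, 0.0039]
orientation: [0.82, 0.572, -0.0, -0.0]
ft_force: [-0.0, -1.0, 0.4]
finger_gap: 0.0003
finger_force: 0.2
side ball_bearing 0.67 [539. -26.  -3.]
side ball_bearing 0.63 [395.  77.  -5.]
wrist ball_bearing 0.88 [541. -23.  -4.]
```

```bash
python3 -m creep '{"gripper":[1,1,1,1,1,1,1,1,1,1,1,1],"dp":[[6,-2,0],[12,-4,0],[18,-6,0],[24,-8,0],[30,-10.5,0],[36,-12.5,0],[42,-15,0],[48,-17,0],[54,-19,0],[60,-21,0],[66,-23,0],[72,-25,0]],"twist":[0,0,0,0,0,0,0,0,0,0,0,0]}'
python3 -m creep '{"gripper":[1,1,1,1,1,1,1,1,1,1,1,1],"dp":[[6,-2,0],[12,-4,0],[18,-6,0],[24,-8,0],[30,-10.5,0],[35,-12,0],[38,-13,0],[40,-14,0],[40,-14,0],[32,-11,0],[18,-6,10],[12,-4,45]],"twist":[0,0,0,0,0,0,0,0,0,0,0,0]}'
python3 - <<'E'
from h import *
look(("scene","side","wrist"),("ball_bearing","nut","bush"))
E
```

```text
time_s: 13.4
tcp_pos: [0.577, -0.0386, 0.0039]
orientation: [0.82, 0.572, -0.0, -0.0]
ft_force: [-0.9, 0.3, 0.5]
finger_gap: 0.0003
finger_force: 0.4
time_s: 14.6
tcp_pos: [0.5845, -0.0416, 0.0465]
orientation: [0.82, 0.572, -0.002, -0.002]
ft_force: [-0.6, 0.3, 0.3]
finger_gap: 0.0003
finger_force: 0.0
scene ball_bearing 0.78 [651. -60.  -5.]
scene nut 0.49 [ 640. -152.    2.]
scene bush 0.52 [492. 155.  -3.]
side ball_bearing 0.58 [581. -74.  -2.]
side nut 0.41 [ 639. -155.    1.]
side bush 0.48 [493. 153.  -3.]
wrist ball_bearing 0.77 [654. -65.  -4.]
wrist ball_bearing 0.44 [491. 156.   1.]
wrist nut 0.73 [ 641. -152.    0.]
wrist bush 0.91 [491. 157.   4.]
```

```bash
python3 -m creep '{"gripper":[1,1,1,1,1,1,1,1,1,1,1,1],"dp":[[0,0,40],[-10,30,55],[-25,65,55],[-40,100,55],[-55,135,55],[-70,170,55],[-85,205,55],[-100,238,50],[-102,242,20],[-102,242,-20],[-102,242,-38],[-102,242,-42]],"twist":[0,-8,-16,-24,-32,-40,-48,-56,-59,-59,-59,-59]}'
python3 - <<'E'
from h import *
look(("scene","side","wrist"),("bush","sleeve"),save="w3")
E
```

```text
time_s: 16.4
tcp_pos: [0.4851, 0.1992, 0.0048]
orientation: [0.996, 0.094, -0.002, 0.0]
ft_force: [0.3, 0.2, 0.2]
finger_gap: 0.0008
finger_force: 0.0
scene bush 0.7 [492. 153.  -5.]
side bush 0.41 [489. 153.  -4.]
side sleeve 0.46 [497. 290.   0.]
wrist bush 0.73 [490. 157.   2.]
wrist sleeve 0.63 [497. 293.  -1.]
```

View pics/w3_scene.png

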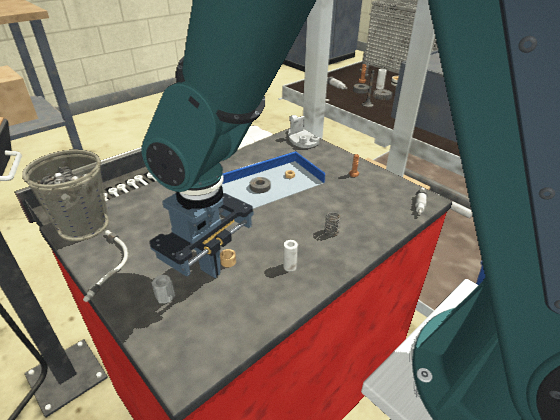

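The scene shows the nut (290,175) and the bearing (260,186) in the tray. The fingers are behind the bush at (228,257), and the bystanders are still standing.

```bash
python3 -m creep '{"gripper":[1,1,1,1,1,1,1,1,1,1,1,1],"dp":[[1,-6,0],[2,-12,0],[3,-18,0],[5,-24,0],[6,-30,0],[7,-36,0],[8,-42,0],[9,-48,0],[10,-54,0],[11.5,-60,0],[12.5,-66,0],[13.5,-72,0]],"twist":[0,0,0,0,0,0,0,0,0,0,0,0]}'
python3 - <<'E'
from h import *
look(("scene","side","wrist"),("bush",))
E
```

```text
time_s: 18.05
tcp_pos: [0.5001, 0.1271, 0.0069]
orientation: [0.996, 0.094, 0.0, -0.0]
ft_force: [-1.1, -0.2, 0.7]
finger_gap: 0.0005
finger_force: 0.3
side bush 0.58 [500.  96.  -1.]
wrist bush 0.64 [500. 100.   1.]
```

```bash
python3 -m creep '{"gripper":[1,1,1,1,1,1,1,1,1,1,1,1],"dp":[[1,-6,0],[2,-12,-1],[3,-18,-2],[4,-24,-2],[5,-30,-2],[6,-36,-2],[7,-42,-2],[8,-48,-2],[9,-54,-2],[9.5,-59,-2],[10,-62,-2],[10,-62,-2]],"twist":[0,0,0,0,0,0,0,0,0,0,0,0]}'
python3 -m creep '{"gripper":[1,1,1,1,1,1,1,1],"dp":[[-2,10,0],[-4,20,15],[-5,22,60],[-5,22,90],[-20,12,90],[-35,2,90],[-50,-8,90],[-50,-8,90]],"twist":[0,0,0,8,16,24,32,40]}'
python3 - <<'E'
from h import *
look(("scene","side","wrist"),("bush","tray"))
E
```

```text
time_s: 19.55
tcp_pos: [0.5101, 0.0652, 0.005]
orientation: [0.996, 0.094, 0.0, 0.0]
ft_force: [0.1, 0.7, -0.3]
finger_gap: 0.0003
finger_force: 0.0
time_s: 20.35
tcp_pos: [0.4579, 0.0576, 0.0947]
orientation: [0.902, 0.431, -0.001, -0.0]
ft_force: [1.1, 0.6, 0.3]
finger_gap: 0.0004
finger_force: 0.0
scene bush 0.45 [513.  39.  -2.]
side bush 0.57 [512.  38.  -4.]
side tray 0.93 [583. -70.  -2.]
wrist bush 0.91 [511.  39.  -0.]
wrist tray 0.63 [580. -67.   0.]
```

```bash
python3 -m creep '{"gripper":[1,1,1,1,1,1,1,1],"dp":[[4,-4,0],[8,-8,-10],[8,-8,-30],[8,-8,-55],[8,-8,-75],[8,-8,-87],[8,-8,-90],[8,-8,-90]],"twist":[8,16,24,25,25,25,25,25]}'
python3 -m creep '{"gripper":[1,1,1,1,1,1,1,1,1,1,1,1],"dp":[[6,-1.5,0],[12,-3,0],[18,-4.5,0],[24,-6,0],[30,-7.5,0],[36,-9,0],[42,-10.5,0],[48,-12,0],[54,-13.5,0],[60,-15,0],[66,-16.5,0],[72,-18,0]],"twist":[0,0,0,0,0,0,0,0,0,0,0,0]}'
python3 - <<'E'
from h import *
look(("scene","side","wrist"),("bush",))
E
```

```text
time_s: 21.6
tcp_pos: [0.4681, 0.0496, 0.005]
orientation: [0.789, 0.614, -0.0, -0.0]
ft_force: [-0.1, 0.7, 1.2]
finger_gap: 0.0006
finger_force: 0.0
time_s: 22.8
tcp_pos: [0.5405, 0.0315, 0.0049]
orientation: [0.789, 0.614, -0.0, -0.0]
ft_force: [-1.2, 0.4, 1.0]
finger_gap: 0.0005
finger_force: 0.3
scene bush 0.6 [ 532. -286.   -3.]
scene bush 0.39 [567.  27.  -6.]
side bush 0.42 [566.  27.  -6.]
wrist bush 0.56 [571.  29.  -0.]
wrist bush 0.53 [395.  75.  -0.]
```

```bash
python3 -m creep '{"gripper":[1,1,1,1,1,1,1,1,1,1,1,1],"dp":[[6,-1.5,0],[12,-3,0],[18,-4.5,0],[24,-6,0],[30,-7.5,0],[36,-9,0],[42,-10.5,0],[48,-12,0],[54,-13.5,0],[60,-15,0],[66,-16.5,0],[72,-18,0]],"twist":[0,0,0,0,0,0,0,0,0,0,0,0]}'
python3 -m creep '{"gripper":[1,1,1,1,1,1,1,1,1,1,1,1],"dp":[[6,-1.5,0],[12,-3,0],[17,-4.5,0],[21,-5.5,0],[24,-6,0],[25,-6,0],[25,-6,0],[16,-4,0],[2,-0.5,5],[-5,1,40],[-20,5,80],[-50,12,110]],"twist":[0,0,0,0,0,0,0,0,0,0,0,0]}'
python3 -m creep '{"gripper":[1,1,1,1,1,1],"dp":[[-30,45,15],[-60,85,30],[-90,125,45],[-110,165,60],[-120,200,70],[-120,200,70]],"twist":[0,0,0,0,0,0]}'
python3 - <<'E'
from h import *
look(("scene","side"),save="end")
E
```

```text
time_s: 24.3
tcp_pos: [0.6125, 0.0135, 0.0049]
orientation: [0.789, 0.614, -0.0, -0.0]
ft_force: [-1.2, -0.6, -0.5]
finger_gap: 0.0003
finger_force: 0.2
time_s: 25.5
tcp_pos: [0.5619, 0.0258, 0.1171]
orientation: [0.789, 0.614, 0.001, 0.001]
ft_force: [0.3, -0.2, 0.9]
finger_gap: 0.0004
finger_force: 0.0
time_s: 26.1
tcp_pos: [0.4401, 0.229, 0.1866]
orientation: [0.788, 0.616, 0.001, 0.0]
ft_force: [-0.0, -0.9, 0.2]
finger_gap: 0.0004
finger_force: 0.0
scene tray 0.71 [583. -65.  -0.]
scene nut 0.58 [ 641. -151.    2.]
scene ball_bearing 0.74 [652. -61.  -4.]
scene bush 0.54 [662.   4.  -6.]
scene bolt 0.51 [ 531. -286.   -3.]
scene spring 0.83 [417. -64.  -3.]
scene spring 0.42 [662.   3.  -3.]
scene sleeve 0.87 [493. 291.  -4.]
scene pin 0.93 [399.  74.  -3.]
side tray 0.94 [581. -72.  -3.]
side nut 0.7 [ 640. -155.    1.]
side nut 0.26 [493. 294.   1.]
side ball_bearing 0.75 [650. -62.  -1.]
side bush 0.47 [663.  -1.  -3.]
side bolt 0.47 [660.  -0.  -0.]
side spring 0.82 [412. -70.  -1.]
side sleeve 0.46 [497. 290.  -4.]
side pin 0.75 [396.  78.  -5.]
```

View pics/end_scene.png

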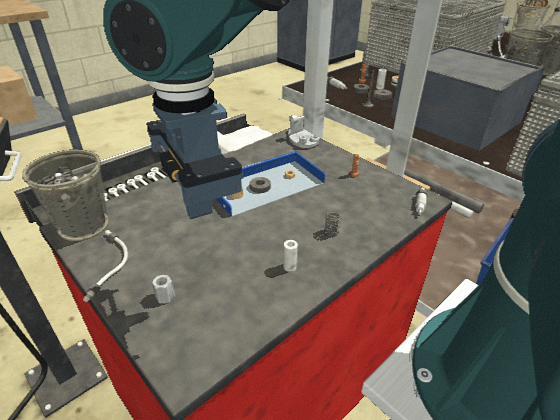

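View pics/end_side.png

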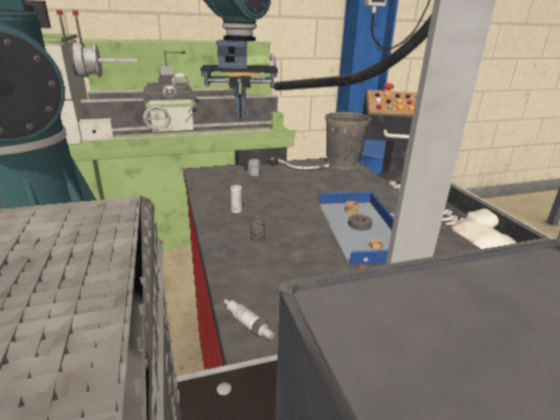

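The side picture shows the bush (351,207), the bearing (360,222) and the nut (376,244) lying flat inside the tray. All four bystanders still stand at their first positions and the gripper is clear, so I'm handing in.

```bash
python3 -c "
from station import arm; print(arm.job_done())"
```

```text
the job is handed in; nothing more can be done
None
```

The nut, ball bearing and bush were swept in that order into the blue tray and lie flat inside it; the bolt, spring, sleeve and pin were left standing, and the job was handed in at about 26 s.

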